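# Check the moisture meter, then hold it on the marked spot of a birch slice

## Robot

A 6-joint arm with a two-finger parallel gripper is mounted at the origin on the work surface; the furniture and walls round the work are solid. World frame = base frame: x ahead of the robot, y to its left, z up, the work surface at z = 0. Lengths are in m, angles in rad, forces in N, time in s.
With the tool pointing down it reaches from about 0.35 to 0.975 m from the base axis. Payload 4.9 kg.
Tool frame: the origin (TCP) lies at the very end of the fingers, on their centre line; the grasp point (between the pads) lies ctrl.grip_point_offset behind it (ctrl.grip_point_offset is the distance from the TCP to the grasp point, in m); z points along the fingers, y is the direction in which the jaws open and shut (so a half turn about z gives the same grasp; the last joint's range is limited). The gripper opens to 85 mm and grips with 20 to 120 N. Pads are 22 mm wide; open, the fingers measure 114 mm over their backs; the gripper's body (76 mm by 85 mm) begins 54 mm behind the grasp point. The pads swing forward as they close: fully open they stand 13 mm farther back than shut.
Start: joints at [-1.41, 0.053, 1.613, -0, 1.476, -0.119], TCP at [0.173, -0.601, 0.231] pointing down, gripper open.
Joint ranges: [-3.01, 3.01], [-1.01, 2.22], [0.06, 2.58], [-1.02, 4.17], [0.09, 2.62], [-3.14, 3.14]. Speed limits (rad/s): [2.57, 2.57, 3.14, 3.14, 3.14, 3.14].

## Interface

Orientations are given as a rotation vector (axis times angle).
In Python, from station import ctrl gives the robot as it stands. The module is installed in compiled form; this text tells all that it offers.
- The arm moves only by the shell command python3 -m creep 'ROWS' [FORCE]. ROWS is JSON, a list of rows, each a list of 5 numbers: the closure in counts, from 0 (fully open) to 255 (shut), then the shift along the tool's x, y, z in mm, then the turn about the tool's z in rad. A call has 1 to 12 rows; each row is the pose to reach, as a shift and turn from the pose commanded when the call began, along the tool's axes at that moment; what a row does not reach only later rows make up. A row lasts 1/12 s, in which the tool goes at most 41.7 mm and 7.16 degrees, less where a joint would pass 70% of its speed; a pose out of reach is approached as far as the arm can. A call with a gripper value outside its range is refused whole. The fingers move at their own pace and stop on an object; FORCE is the grip in N (left out, the last holds). Time passes only in rows, so rows that repeat a pose let the fingers close. It gives the time, the measured TCP pose, the force and the opening at its end, in the units of the state.
- ctrl.get_obs(): the state, without advancing time (a new reading comes with each control period).
- ctrl.get_image(name): name is "scene" or "top" or "wrist"; returns the picture (400x640x3 uint8, red, green, blue); there is no depth.
- ctrl.calibration(name): a dict with "fx", "fy", "cx", "cy" (pixels), "R" (3x3) and "t" (3): a world point X has camera coordinates R X + t. Camera axes: x right, y down, z forward; pixel columns grow to the right and rows downward; lengths in m; the calibration is good to about 2 mm. A picture is of the moment at which its call begins: read the wrist's pose just before it. calibration takes no time and is no camera call; for the wrist camera it gives the pose at the moment of the call.
- ctrl.finish_job(): hands the job in, once; it reports no verdict.
Trained networks look in the newest picture that a camera, given by its name, has taken for a name from the list of things; names that differ only in an ending like _2 or _b are one class to them, and where a whole thing is asked for, a point or a joint stands for the part that bears it (a point fixed in the world has none). Each returns a list of dicts, best first, with "conf" (0 to 1); they miss things now and then, are a little off and sometimes report something else, mostly with a low value. They report only what shows in the picture. A call takes as long as a camera call. They do not tell look-alikes from the thing itself.
- ctrl.boxes_of(camera, label): "rect" ([left, top, width, height] in pixels, round what is visible of it).
- ctrl.outline_of(camera, label): "mask" (400x640 bool, what is visible of it) and "rect" ([left, top, width, height] in pixels, round what is visible of it).
The state is a dict: "t": time; "q": joint angles; "dq": joint speeds; "effort": joint torques, N m; "tool_pos": TCP position; "tool_rot": TCP orientation; "contact_force": force on the tool from outside, world axes, zero at the start; "wrist_torque": the same for the moment, N m; "opening": finger opening in m.
Only numpy, scipy, OpenCV 4.12 (cv2) and the standard library are available. Lean on these libraries where they do the work, as an engineer would, in place of code of your own. Each camera call takes 0.05 s, during which the arm holds its last target. There are 200 camera calls.

## Task

Before a candle is glued to the birch slice, its moisture is to be read at the pencilled cross: draw the moisture meter out of its dock and first hold it upright for about a second on the middle of the dock's cream check pad, its sprung head pressed about half way in, to prove that it reads. Then hold it upright on the pencilled cross with its two contacts lying along the long pencil line and the head again pressed lightly about half way in, not hard against its stop, and finish like that, still holding the meter there for the reading. Leave the slice where it lies and do not disturb the candle holder, the other slice or the tin.

Things in the scene. Friction and masses are not known exactly. Their poses are not given: they have to be found in the camera images.
- meter: light grey moisture meter, 0.13 kg, upright in the dock, head down. Origin: centre of the housing's lower (shoulder) face; z up, y across its width, screen on its -x side. Housing 30 (x) by 56 mm (y) to z = 46 mm, then 28 by 44 mm to its top at z = 135 mm. Black ribbed grips on its -y and +y sides, z = 55 to 128 mm, 22 mm broad, 46 mm over both: grip at about z = 105 mm
- head_face (a point): centre of the lower face of the meter's black sprung head (17 by 39 mm), between its two round steel contacts (12 mm across, 25 mm apart along the meter's y). On the meter's axis, 15 mm below the shoulder with the head fully out, 5 mm with it fully in
- head (a joint): how far the sprung head is pressed into the meter, 0 (out) to 0.010 m (hard against its stop). The spring needs 2 N to start moving and 0.4 N more for every mm: 4 N at half way, 6 N at the stop. The meter's own weight does not press it in
- dock: dark grey dock screwed to the bench, 92 mm (x) by 172 mm (y), base 10 mm thick; origin: centre of underside. Socket at y = +42 mm: pocket open at the top, walls up to z = 54 mm; the meter stands in it with its shoulder at z = 28 mm, axes parallel to the dock's, 1.5 mm play a side, not latched: draw it straight up. Check pad at y = -46 mm
- check_pad (a point): centre of the top face of the dock's check pad, a cream resin disc of 54 mm diameter in an aluminium ring, with a small dark cross in the middle; its top lies 20 mm above the bench
- slice: loose oval sawn birch slice with bark, 116 mm by 166 mm, 18 mm thick, lying flat on the bench; origin: centre of its underside. It carries the pencil mark
- mark: the pencilled cross on the slice's top face, 18 mm above the bench, 34 mm off the slice's middle; origin: where the two lines cross. The long line (56 mm) runs along its y axis, the short one (20 mm) along its x axis
- candle: finished candle holder with a red candle, a birch log on a slice, 108 mm by 122 mm, 181 mm high, loose; origin: underside. To be left alone
- spare_slice: a second, unmarked birch slice, 108 mm by 125 mm, 16 mm thick, loose; origin: centre of its underside. To be left alone
- brush_tin: empty ribbed metal tin, 67 mm across, 73 mm high, loose; origin: centre of its underside. To be left alone
Mind the look-alikes: they are no part of the job. Of the things shaped like the meter, the grey one is meant. Leave any green look-alike of the slice alone.

How it is judged:
By the outcome, as a careful person would: the job done as asked, in the order asked, and still so for the second after the job is handed in, while the arm keeps its last pose, push and grip.
It also fails if it takes over 48 s, if anything falls off the work surface, if the arm or the gripper's body presses on something with over 40 N, if the wrist force passes 120 N, or if a joint passes its speed limit or range.

## Working session

There is one attempt and no reset: what is moved stays moved. The work goes in short steps, Python scripts to look and compute and a shell command to move; the robot and the scene stay as the last step left them, time stands still between calls to the robot, and variables do not carry over. Pictures are saved under pics/ and viewed, about 8 in all and at most 12, crops included, and the job is handed in when it is done.

```bash
mkdir -p pics; cat > h.py <<'E'
import numpy as np, cv2
from scipy.spatial.transform import Rotation as Ro
from station import ctrl
def snap(n,f,crop=None,scale=1):
    im=ctrl.get_image(n)
    o=im
    if crop: l,t,w,h=crop; o=im[t:t+h,l:l+w]
    if scale!=1: o=cv2.resize(o,None,fx=scale,fy=scale,interpolation=cv2.INTER_CUBIC)
    cv2.imwrite('pics/'+f,o[:,:,::-1]); return im
def ray(c,u,v,z):
    R=np.array(c['R']);t=np.array(c['t']); C=-R.T@t
    d=R.T@np.array([(u-c['cx'])/c['fx'],(v-c['cy'])/c['fy'],1.])
    return C+d*(z-C[2])/d[2]
def proj(c,X):
    p=np.array(c['R'])@np.array(X)+np.array(c['t']); return p[0]/p[2]*c['fx']+c['cx'],p[1]/p[2]*c['fy']+c['cy']
E
python3 - <<'E'
from h import *
a=snap('top','top1.png');b=snap('scene','scene1.png')
cv2.imwrite('pics/both.png',np.vstack([a,b])[:,:,::-1])
for n in('top','scene'):
    c=ctrl.calibration(n);print(n,c['fx'],'C',-np.array(c['R']).T@c['t'])
    print(np.round(c['R'],2).tolist())
for l in('meter','dock','slice','mark','candle','spare_slice','brush_tin'):
    print(l,[(np.round(r['rect']).tolist(),round(r['conf'],2)) for r in ctrl.boxes_of('top',l)])
o=ctrl.get_obs();print(o['t'],o['tool_pos'],o['tool_rot'],ctrl.grip_point_offset)
E
```

```text
top 396.36983514152035 C [0.38563357 0.04521113 1.17922967]
[[-0.03, -1.0, -0.0], [-0.98, 0.03, -0.18], [0.18, -0.0, -0.98]]
scene 500.0063209390535 C [-0.3950921   0.7533196   1.00502512]
[[-0.57, -0.82, -0.0], [-0.5, 0.35, -0.79], [0.65, -0.45, -0.61]]
meter [([448.0, 250.0, 22.0, 22.0], 0.9), ([378.0, 205.0, 24.0, 17.0], 0.83)]
dock [([372.0, 204.0, 59.0, 34.0], 0.74)]
slice [([161.0, 185.0, 49.0, 50.0], 0.98)]
mark [([370.0, 202.0, 58.0, 34.0], 0.23)]
candle [([311.0, 127.0, 34.0, 40.0], 0.86)]
spare_slice [([221.0, 138.0, 39.0, 36.0], 0.61)]
brush_tin [([365.0, 130.0, 27.0, 27.0], 0.82)]
0.45 [ 0.17261583 -0.60062462  0.23120695] [-3.11072749e+00 -4.38090654e-01 -4.78565352e-05] 0.0187
```

View pics/top1.png

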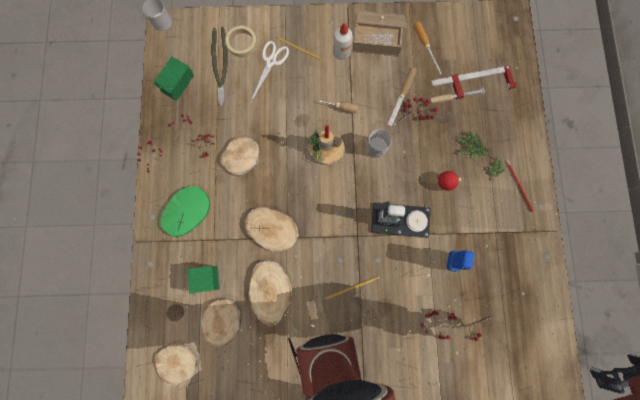

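View pics/scene1.png

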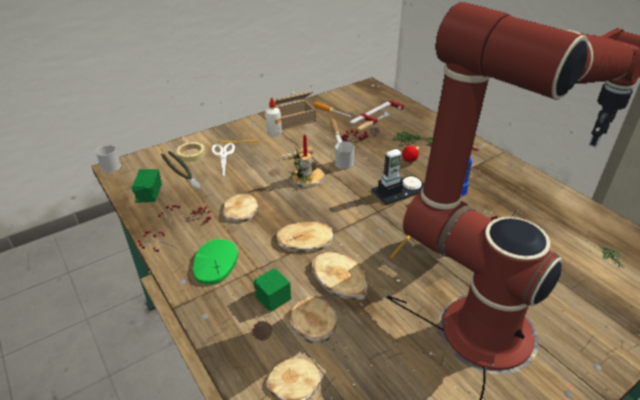

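The grey meter stands in the dock at about (395,212) in the top view. The look-alikes are the blue meter at (460,260) and the green slice at (185,211). There are two candidates for the marked slice: (271,228), which seems to carry a cross near (259,228), and (270,292). I'll enlarge both to check.

```bash
python3 - <<'E'
from h import *
im=snap('top','t2.png')
a=cv2.resize(im[200:330,240:305],None,fx=4.4,fy=4.4,interpolation=cv2.INTER_CUBIC)
b=cv2.resize(im[195:245,365:437],None,fx=6.5,fy=6.5,interpolation=cv2.INTER_CUBIC)
o=np.zeros((a.shape[0],a.shape[1]+b.shape[1],3),np.uint8);o[:,:a.shape[1]]=a;o[:b.shape[0],a.shape[1]:]=b
cv2.imwrite('pics/crop1.png',o[:,:,::-1]);print(o.shape,a.shape,b.shape)
c=ctrl.calibration('top')
for n,u,v,z in[('meter top',396,211,.163),('pad',417,221,.02),('slA',271,228,.018),('slB',270,292,.018),('markA',259,228,.018),('candle',326,150,.02),('spare',240,156,.016),('tin',379,143,.04)]:print(n,ray(c,u,v,z).round(3))
E
```

```text
(572, 754, 3) (572, 286, 3) (325, 468, 3)
meter top [ 0.546 -0.157  0.163]
pad [ 0.538 -0.246  0.02 ]
slA [0.529 0.185 0.018]
slB [0.345 0.188 0.018]
markA [0.53  0.22  0.018]
candle [0.763 0.016 0.02 ]
spare [0.752 0.279 0.016]
tin [ 0.774 -0.144  0.04 ]
```

View pics/crop1.png

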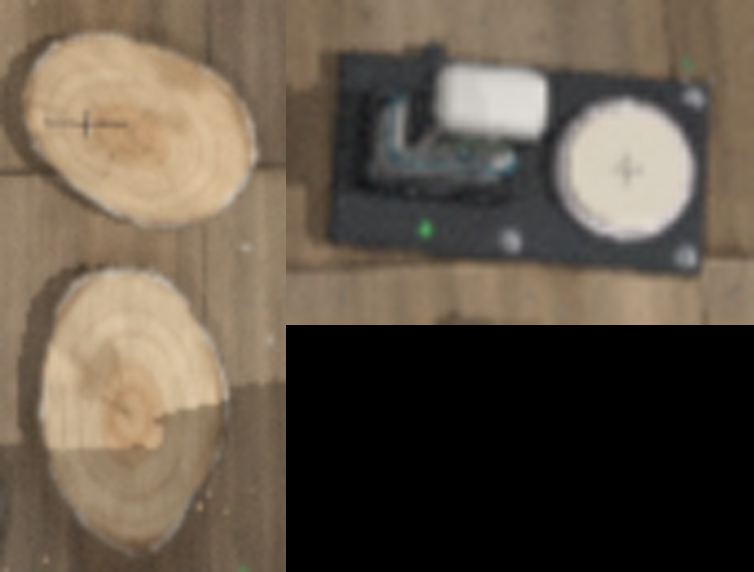

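The slice at (271,228) is the marked one: its cross is at top pixel (259.5,228), with the long line nearly horizontal. The slice at (270,292) shows only heartwood and cracks. The light-grey meter top is at (396.7,210.4), and the pad's cross is at about (417.3,221). Next I'll work out the move to above the meter.

```bash
cat >> h.py <<'E'
def togo(X,yaw_y,obs=None):
    """shift (mm, tool axes) and turn to bring TCP to X with tool y along +-(cos,sin yaw_y)"""
    o=ctrl.get_obs() if obs is None else obs
    R=Ro.from_rotvec(o['tool_rot']).as_matrix()
    s=R.T@(np.array(X)-o['tool_pos'])*1000
    d=R.T@np.array([np.cos(yaw_y),np.sin(yaw_y),0]); a=np.arctan2(-d[0],d[1])
    a=(a+np.pi/2)%np.pi-np.pi/2
    return s.round(1),round(a,4),np.rad2deg(a).round(1)
E
python3 - <<'E'
from h import *
c=ctrl.calibration('top')
f=lambda x,y,z:ray(c,365+(x-286)/6.5,195+y/6.5,z)
g=lambda x,y:ray(c,240+x/4.4,200+y/4.4,.018)
C=[f(*p,.010) for p in[(338,50),(712,82),(697,272),(333,243)]]
print(np.round(C,4));
for i in range(4):d=C[(i+1)%4]-C[i];print(np.linalg.norm(d).round(4),np.rad2deg(np.arctan2(d[1],d[0])).round(1))
pad=f(626,169,.02);m=f(492,100,.163);print('pad',pad,'meter',m,m-pad,np.hypot(*(m-pad)[:2]),np.rad2deg(np.arctan2((m-pad)[1],(m-pad)[0])))
L=g(45,121),g(127,125);print('mark',g(86,123),np.linalg.norm(L[1]-L[0]),np.rad2deg(np.arctan2(*(L[0]-L[1])[1::-1])))
print(Ro.from_rotvec(ctrl.get_obs()['tool_rot']).as_matrix().round(3))
print(togo([m[0],m[1],.3],np.deg2rad(88)))
E
```

```text
[[ 0.5977 -0.1205  0.01  ]
 [ 0.5781 -0.2918  0.01  ]
 [ 0.4909 -0.2782  0.01  ]
 [ 0.5085 -0.1136  0.01  ]]
0.1724 -96.5
0.0883 171.1
0.1655 83.9
0.0894 -4.4
pad [ 0.53750976 -0.24681709  0.02      ] meter [ 0.54798647 -0.15928196  0.163     ] [0.0104767  0.08753513 0.143     ] 0.08815985927160762 83.17497979471771
mark [0.52975217 0.21849221 0.018     ] 0.05502788072518141 85.64400859068468
[[ 0.961  0.276  0.   ]
 [ 0.276 -0.961  0.   ]
 [ 0.    -0.    -1.   ]]
(array([ 482.7, -320.6,  -68.7]), np.float64(0.3147), np.float64(18.0))
```

```bash
python3 -m creep '[[0,200,-133,-69,0.2],[0,200,-133,-69,0.39],[0,483,-320.6,-69,0.394],[0,483,-320.6,-69,0.394],[0,483,-320.6,-69,0.394],[0,483,-320.6,-69,0.394],[0,483,-320.6,-69,0.394],[0,483,-320.6,-69,0.394],[0,483,-320.6,-69,0.394],[0,483,-320.6,-69,0.394],[0,483,-320.6,-69,0.394],[0,483,-320.6,-69,0.394]]' 40; python3 - <<'E'
from h import *
print(togo([.548,-.1593,.3],np.deg2rad(83.4)))
E
```

```text
t: 1.5
tool_pos: [0.494, -0.2223, 0.293]
tool_rot: [3.136, -0.179, 0.001]
contact_force: [0.8, -0.9, 0.8]
opening: 0.0854
(array([ 46.5, -68.8,  -7. ]), np.float64(0.001), np.float64(0.1))
```

```bash
python3 -m creep '[[0,35,-55,-5,0],[0,35,-55,-5,0],[0,35,-55,-5,0],[0,35,-55,-5,0]]'; python3 - <<'E'
from h import *
o=ctrl.get_obs();print(o['t'],o['tool_pos'],togo([.548,-.1593,.3],np.deg2rad(83.4)))
c=ctrl.calibration('wrist');im=snap('wrist','w1.png');print(-np.array(c['R']).T@c['t'],np.round(c['R'],3).tolist(),c['fx'])
for n,X in(('m',[.548,-.1593,.163]),('pad',[.5375,-.2468,.02])):print(n,proj(c,X))
E
```

```text
t: 1.83
tool_pos: [0.5345, -0.1726, 0.2975]
tool_rot: [3.136, -0.175, -0.0]
contact_force: [-0.1, -0.3, 1.2]
opening: 0.0854
1.8333 [ 0.53449406 -0.17255537  0.29750687] (array([ 11.9, -14.7,  -2.5]), np.float64(0.0036), np.float64(0.2))
[ 0.61492627 -0.18097935  0.44009319] [[-0.112, -0.994, -0.001], [-0.944, 0.106, 0.313], [-0.311, 0.036, -0.95]] 275.93846701231934
m (np.float64(302.1938202536581), np.float64(178.1828639562667))
pad (np.float64(364.3956046003232), np.float64(155.9011323745554))
```

View pics/w1.png

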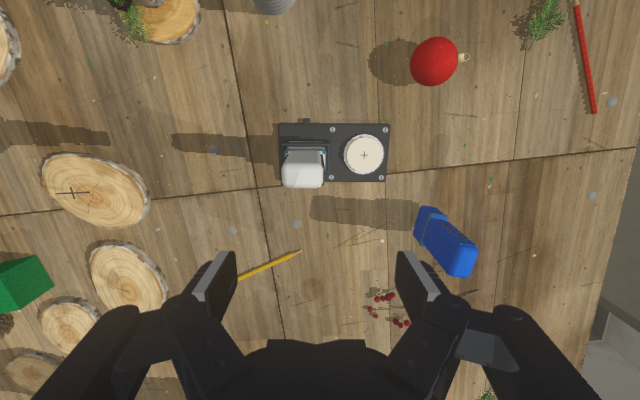

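The wrist view shows the pad's cross at (364,155), against a prediction of (364.4,155.9). The meter top is at about (303,176) and the marked slice's cross at (73,193). I'll refine these numerically before the descent.

```bash
python3 - <<'E'
from h import *
c=ctrl.calibration('wrist');im=cv2.imread('pics/w1.png')[:,:,::-1]
roi=np.zeros((400,640),np.uint8);roi[140:200,275:400]=1
hsv=cv2.cvtColor(np.ascontiguousarray(im),cv2.COLOR_RGB2HSV)
wh=((im.min(2)>150)&(roi>0)).astype(np.uint8)
n,l,s,ce=cv2.connectedComponentsWithStats(wh)
for i in range(1,n):
    if s[i,4]>50: print(s[i],ce[i].round(1),cv2.minAreaRect(np.argwhere(l==i)[:,::-1].astype(np.float32)))
g=im.max(2).astype(int); 
# dock edges: dark region
dk=((g<75)&(roi>0)); dk[:]=False
r2=(slice(110,195),slice(268,400)); d=(im[r2].max(2)<95).astype(np.uint8)
n,l,s,ce=cv2.connectedComponentsWithStats(d);i=1+s[1:,4].argmax();h=cv2.convexHull(np.argwhere(l==i)[:,::-1].astype(np.int32));q=cv2.approxPolyDP(h,4,True)[:,0]+[268,110]
for p in q:print(p,ray(c,*p,.010).round(4))
print('pad',ray(c,364,155,.02),'mark',ray(c,73,193,.018))
a=cv2.resize(im[110:200,265:400],None,fx=4.5,fy=4.5,interpolation=cv2.INTER_CUBIC);b=cv2.resize(im[145:240,30:160],None,fx=4.5,fy=4.5,interpolation=cv2.INTER_CUBIC)
b=cv2.resize(b,None,fx=.3,fy=.3) if 0 else b
o=np.zeros((a.shape[0]+b.shape[0],max(a.shape[1],b.shape[1]),3),np.uint8)
o[:a.shape[0],:a.shape[1]]=a;o[a.shape[0]:,:b.shape[1]]=b
o=o[:,:,::-1]
cv2.imwrite('pics/crop2.png',o[:600] if o.shape[0]<=600 else cv2.resize(o,None,fx=600/o.shape[0],fy=600/o.shape[0]));print(o.shape)
E
```

```text
[ 344  140   40   34 1094] [363.8 155.5] ((363.5, 156.5), (33.0, 39.0), 90.0)
[283 164  40  24 902] [303.  175.3] ((302.5, 175.5), (23.0, 39.0), 90.0)
[389 124] [ 0.5788 -0.2889  0.01  ]
[384 181] [ 0.4909 -0.2781  0.01  ]
[279 185] [ 0.5035 -0.1095  0.01  ]
[273 124] [ 0.5986 -0.1153  0.01  ]
[304 118] [ 0.6019 -0.1628  0.01  ]
pad [ 0.5381823  -0.24714127  0.02      ] mark [0.52986218 0.21862527 0.018     ]
(833, 608, 3)
```

View pics/crop2.png

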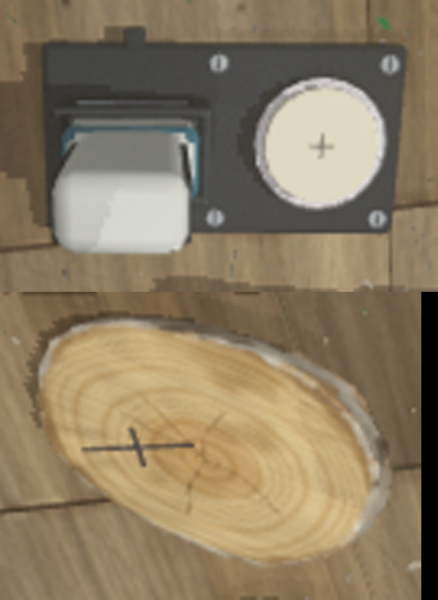

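```bash
python3 -m creep '[[0,8,-11,50,0.003],[0,8,-11,50,0.003],[0,8,-11,50,0.003],[0,8,-11,50,0.003]]'; python3 - <<'E'
from h import *
c=ctrl.calibration('wrist');print(togo([.548,-.1595,.114],np.deg2rad(83.5)))
E
```

```text
t: 2.22
tool_pos: [0.5421, -0.1643, 0.2467]
tool_rot: [-3.136, 0.186, 0.004]
contact_force: [-0.2, 0.1, 0.9]
opening: 0.0853
(array([  5.6,  -5.4, 132.7]), np.float64(-0.005), np.float64(-0.3))
```

```bash
python3 -m creep '[[0,5,-4.5,20,-0.005],[0,5,-4.5,60,-0.005],[0,5,-4.5,100,-0.005],[0,5,-4.5,132,-0.005],[0,5,-4.5,132,-0.005],[0,5,-4.5,132,-0.005],[0,5,-4.5,132,-0.005]]'; python3 - <<'E'
from h import *
print(togo([.548,-.1595,.114],np.deg2rad(83.5)))
E
```

```text
t: 2.8
tool_pos: [0.5505, -0.161, 0.119]
tool_rot: [3.135, -0.177, 0.007]
contact_force: [0.1, -0.6, 0.1]
opening: 0.0853
(array([-2.7, -1.2,  5. ]), np.float64(0.0006), np.float64(0.0))
```

```bash
python3 -m creep '[[0,-1.5,-0.5,4,0],[0,-1.5,-0.5,4,0],[0,-1.5,-0.5,4,0]]'; python3 -m creep '[[0,0,0,0,0],[0,0,0,0,0]]'; python3 - <<'E'
from h import *
print(togo([.548,-.1595,.114],np.deg2rad(83.5)))
E
```

```text
t: 3.05
tool_pos: [0.5482, -0.1594, 0.1135]
tool_rot: [3.136, -0.176, 0.005]
contact_force: [-0.4, -1.1, 0.5]
opening: 0.0855
t: 3.22
tool_pos: [0.5476, -0.159, 0.1122]
tool_rot: [3.136, -0.176, 0.002]
contact_force: [-1.2, 0.3, 0.6]
opening: 0.0853
(array([ 0.4,  0.4, -1.8]), np.float64(0.0014), np.float64(0.1))
```

```bash
python3 -m creep '[[255,0,0,0,0],[255,0,0,0,0],[255,0,0,0,0],[255,0,0,0,0],[255,0,0,0,0],[255,0,0,0,0],[255,0,0,0,0],[255,0,0,0,0]]' 60; python3 - <<'E'
from h import *
o=ctrl.get_obs();print(o['contact_force'],o['opening'],o['tool_pos'],togo([.548,-.1595,.114],np.deg2rad(83.5)))
snap('wrist','w2.png')
E
```

```text
t: 3.88
tool_pos: [0.5474, -0.159, 0.1116]
tool_rot: [3.136, -0.176, 0.001]
contact_force: [-0.6, -1.2, 1.4]
opening: 0.0454
[-0.62070432 -1.24565627  1.41128816] 0.045360707391467796 [ 0.54737148 -0.15904478  0.11158168] (array([ 0.7,  0.4, -2.4]), np.float64(0.0012), np.float64(0.1))
```

View pics/w2.png

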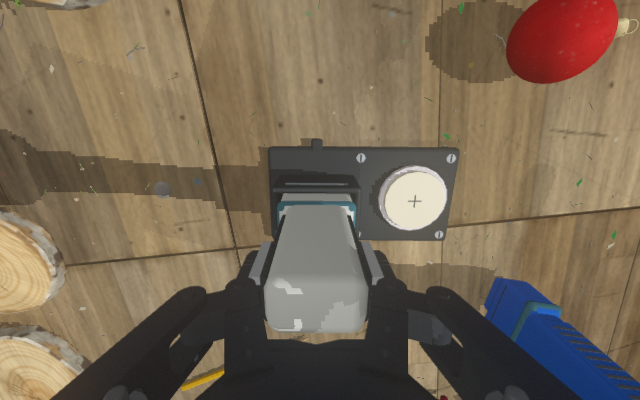

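The grip closed at 45.4 mm on the black grips, and the meter is still upright in the socket; the pad's cross is at (414,201). Now I'll draw it straight up.

```bash
python3 -m creep '[[255,0,0,-5,0],[255,0,0,-15,0],[255,0,0,-30,0],[255,0,0,-45,0],[255,0,0,-60,0],[255,0,0,-65,0],[255,0,0,-65,0],[255,0,0,-65,0],[255,0,0,-65,0]]'; python3 - <<'E'
from h import *
o=ctrl.get_obs();c=ctrl.calibration('wrist');im=snap('wrist','w3.png')
cc=ctrl.calibration('top')
print(o['tool_pos'],o['contact_force'])
# pad centre from wrist by colour
hsv=cv2.cvtColor(im,cv2.COLOR_RGB2HSV)
m=((im.min(2)>150)).astype(np.uint8)
n,l,s,ce=cv2.connectedComponentsWithStats(m)
for i in range(1,n):
    if s[i,4]>300:
        (e,ax,an)=cv2.fitEllipse(np.argwhere(l==i)[:,::-1].astype(np.float32)) if s[i,4]>5 else 0
        print(s[i],ce[i].round(1),ray(c,*ce[i],.02).round(4))
for d in (0,-.5): pass
t=np.deg2rad(83.5)
print(togo([.5382,-.247,o['tool_pos'][2]],t))
E
```

```text
t: 4.68
tool_pos: [0.5466, -0.1587, 0.1753]
tool_rot: [-3.136, 0.176, 0.003]
contact_force: [0.6, -0.3, -1.0]
opening: 0.0462
[ 0.54656632 -0.15865239  0.17525404] [ 0.55886411 -0.26808596 -1.04756377]
[ 367  153   55   54 2175] [394.8 179.8] [ 0.5414 -0.2455  0.02  ]
[270 277  35  17 310] [286.9 286.3] [ 0.4169 -0.1063  0.02  ]
[335 299  23  31 401] [348.  316.5] [ 0.3614 -0.1798  0.02  ]
(array([ 1.7, 88.8, -0.3]), np.float64(0.0013), np.float64(0.1))
```

```bash
python3 -m creep '[[255,0.8,25,0,0],[255,0.8,55,0,0],[255,0.8,80,0,0],[255,0.8,88.2,10,0],[255,0.8,88.2,30,0],[255,0.8,88.2,45,0],[255,0.8,88.2,50,0],[255,0.8,88.2,50,0],[255,0.8,88.2,50,0],[255,0.8,88.2,50,0]]'; python3 - <<'E'
from h import *
o=ctrl.get_obs();print(o['tool_pos'],o['contact_force'],togo([.5376,-.2465,.1186],np.deg2rad(83.5)))
a=snap('wrist','w4.png');b=ctrl.get_image('scene');print(proj(ctrl.calibration('wrist'),[.538,-.247,.02]),proj(ctrl.calibration('scene'),[.538,-.247,.02]))
u,v=map(int,proj(ctrl.calibration('scene'),[.538,-.247,.05]))
b=cv2.resize(b[v-60:v+40,u-50:u+50],(400,400),interpolation=cv2.INTER_CUBIC)
cv2.imwrite('pics/w4b.png',np.hstack([a[:,180:580],b])[:,:,::-1])
E
```

```text
t: 5.57
tool_pos: [0.5388, -0.2467, 0.1274]
tool_rot: [3.136, -0.175, 0.002]
contact_force: [0.3, 0.1, -2.0]
opening: 0.0455
[ 0.53880578 -0.24667697  0.12741326] [ 0.2629482   0.09531373 -1.98226416] (array([-1.2, -0. ,  8.8]), np.float64(0.0017), np.float64(0.1))
(np.float64(316.65393311705554), np.float64(198.32227195904383)) (np.float64(411.5926788902814), np.float64(181.10862832143908))
```

View pics/w4b.png

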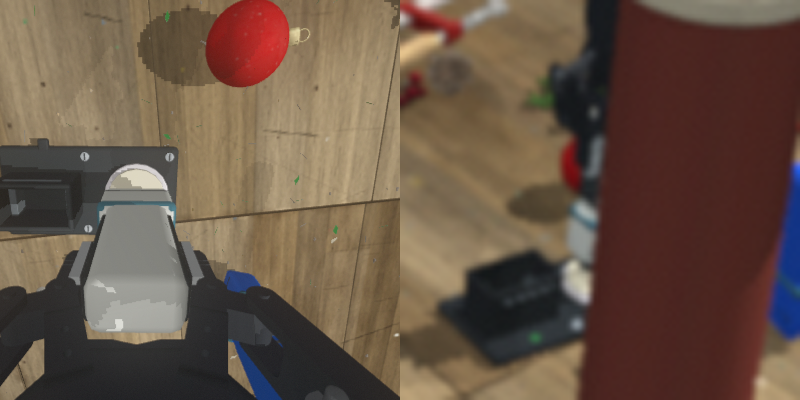

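The meter is centred over the pad: the disc shows symmetrically about it at x≈136 in the left panel. Next I'll press down in steps while watching the force.

```bash
python3 -m creep '[[255,-0.6,0,4,0],[255,-0.6,0,7,0],[255,-0.6,0,10,0],[255,-0.6,0,10,0],[255,-0.6,0,10,0],[255,-0.6,0,10,0]]'; for i in 1 2; do python3 -m creep '[[255,0,0,0,0]]'; done
```

```text
t: 6.17
tool_pos: [0.5378, -0.2467, 0.117]
tool_rot: [3.137, -0.176, 0.001]
contact_force: [0.5, 1.0, 1.3]
opening: 0.0458
t: 6.25
tool_pos: [0.5378, -0.2467, 0.1169]
tool_rot: [3.136, -0.176, 0.001]
contact_force: [0.1, 0.4, 1.4]
opening: 0.0455
t: 6.33
tool_pos: [0.5378, -0.2467, 0.1168]
tool_rot: [3.136, -0.176, 0.001]
contact_force: [0.5, -0.1, 1.6]
opening: 0.0458
```

```bash
python3 -m creep '[[255,0,0,1.5,0],[255,0,0,3.2,0],[255,0,0,3.2,0],[255,0,0,3.2,0],[255,0,0,3.2,0]]';  python3 -m creep '[[255,0,0,0,0],[255,0,0,0,0]]'
```

```text
t: 6.75
tool_pos: [0.5378, -0.2467, 0.1135]
tool_rot: [3.136, -0.176, 0.001]
contact_force: [0.9, 0.5, 3.5]
opening: 0.0453
t: 6.92
tool_pos: [0.5377, -0.2467, 0.1134]
tool_rot: [3.136, -0.176, 0.001]
contact_force: [1.2, -0.0, 3.3]
opening: 0.0454
```

```bash
python3 -m creep '[[255,0,0,-0.2,0],[255,0,0,-0.2,0],[255,0,0,-0.2,0],[255,0,0,-0.2,0],[255,0,0,-0.2,0],[255,0,0,-0.2,0],[255,0,0,-0.2,0],[255,0,0,-0.2,0],[255,0,0,-0.2,0],[255,0,0,-0.2,0],[255,0,0,-0.2,0],[255,0,0,-0.2,0]]'; python3 -m creep '[[255,0,0,0,0],[255,0,0,0,0],[255,0,0,0,0],[255,0,0,0,0]]'; python3 - <<'E'
from h import *
print(togo([.5298,.2186,.180],np.deg2rad(85.6)))
E
```

```text
t: 7.92
tool_pos: [0.5376, -0.2467, 0.1135]
tool_rot: [3.136, -0.176, 0.0]
contact_force: [1.2, 0.2, 3.3]
opening: 0.0456
t: 8.25
tool_pos: [0.5376, -0.2467, 0.1135]
tool_rot: [3.136, -0.176, 0.0]
contact_force: [1.7, -1.1, 3.0]
opening: 0.0456
(array([ -59.9, -461.5,  -66.6]), np.float64(-0.0355), np.float64(-2.0))
```

```bash
python3 -m creep '[[255,0,0,-10,0],[255,0,0,-35,0],[255,0,0,-66,0],[255,-8,-40,-66,0],[255,-50,-372,-66,-0.035],[255,-50,-372,-66,-0.035],[255,-50,-372,-66,-0.035],[255,-50,-372,-66,-0.035],[255,-50,-372,-66,-0.035],[255,-50,-372,-66,-0.035],[255,-50,-372,-66,-0.035],[255,-50,-372,-66,-0.035]]';python3 - <<'E'
from h import *
print(togo([.5298,.1286,.180],np.deg2rad(85.6)))
E
```

```text
t: 9.25
tool_pos: [0.5277, 0.1292, 0.1786]
tool_rot: [3.139, -0.121, -0.005]
contact_force: [1.4, -0.4, -0.3]
opening: 0.0455
(array([ 2.2,  0.4, -1.4]), np.float64(-0.0003), np.float64(-0.0))
```

```bash
python3 -m creep '[[255,0,0,0,0],[255,0,0,0,0],[255,0,0,0,0]]';python3 - <<'E'
from h import *
o=ctrl.get_obs();c=ctrl.calibration('wrist');im=snap('wrist','w5.png');print(o['tool_pos'],o['tool_rot'],o['contact_force'])
u,v=map(int,proj(c,[.5298,.2186,.018]));print(u,v)
l,t=max(u-50,0),v-50
np.savez('w5.npz',**{k:np.array(x) for k,x in c.items()})
cr=cv2.resize(im[t:t+100,l:l+100],(600,600),interpolation=cv2.INTER_CUBIC);print(l,t);cv2.imwrite('pics/w5c.png',cr[:,:,::-1])
E
```

```text
t: 9.5
tool_pos: [0.5286, 0.127, 0.1786]
tool_rot: [3.138, -0.12, -0.004]
contact_force: [-0.1, -0.8, -1.6]
opening: 0.0457
[0.52860348 0.12702596 0.17859725] [ 3.13823024 -0.12006033 -0.00394679] [-0.05894219 -0.80388548 -1.64666856]
236 187
186 137
```

View pics/w5c.png

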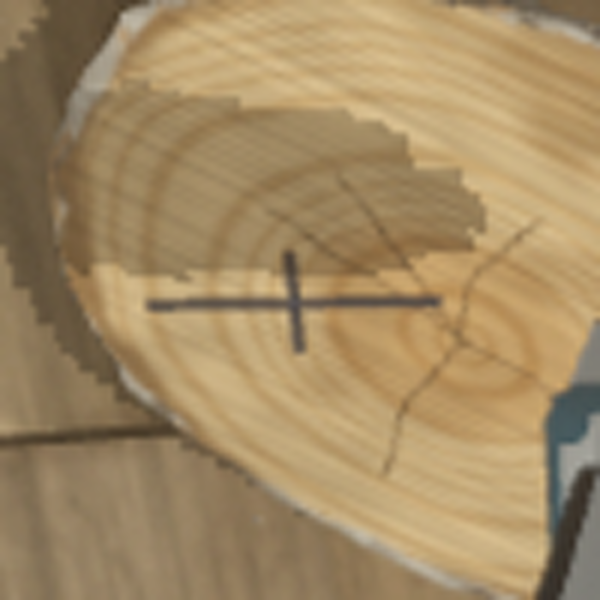

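The cross is at crop (294,302), which is wrist pixel (235,187). The long line runs from (148,305) to (439,301) in the crop.

```bash
python3 - <<'E'
from h import *
c=dict(np.load('w5.npz'))
g=lambda x,y:ray(c,186+(x+.5)/6-.5,137+(y+.5)/6-.5,.018)
L=g(148,305),g(439,301);S=g(289,252),g(300,352)
d=L[0]-L[1];print('mark',g(294,302),'mid',(L[0]+L[1])/2,np.linalg.norm(d),np.rad2deg(np.arctan2(d[1],d[0])))
s=S[0]-S[1];print(np.linalg.norm(s),np.rad2deg(np.arctan2(s[1],s[0])),(S[0]+S[1])/2)
m=g(294,302)
print(m, togo([m[0],m[1],.1166],np.arctan2(d[1],d[0])))
E
```

```text
mark [0.53065633 0.22030458 0.018     ] mid [0.53046876 0.22044337 0.018     ] 0.055409734635606826 86.40213472687338
0.019754002456876106 -3.640626081709827 [0.53055165 0.220216   0.018     ]
[0.53065633 0.22030458 0.018     ] (array([ -5.5, -93.8,  62.1]), np.float64(-0.0151), np.float64(-0.9))
```

```bash
python3 -m creep '[[255,-2,-30,0,-0.015],[255,-4,-60,0,-0.015],[255,-5.5,-85,0,-0.015],[255,-5.5,-93.5,0,-0.015],[255,-5.5,-93.5,0,-0.015],[255,-5.5,-93.5,0,-0.015],[255,-5.5,-93.5,0,-0.015],[255,-5.5,-93.5,0,-0.015]]';python3 - <<'E'
from h import *
o=ctrl.get_obs();c=ctrl.calibration('wrist');im=snap('wrist','w6.png');print(o['tool_pos'],o['tool_rot'],o['contact_force'])
np.savez('w6.npz',**{k:np.array(x) for k,x in c.items()})
u,v=map(int,proj(c,[.5304,.2200,.018]));print(u,v,togo([.5304,.2200,.1166],np.deg2rad(86.4)))
cr=cv2.resize(im[v-50:v+110,u-80:u+80],(600,600),interpolation=cv2.INTER_CUBIC);print(u-80,v-50);cv2.imwrite('pics/w6c.png',cr[:,:,::-1])
E
```

```text
t: 10.22
tool_pos: [0.5315, 0.2194, 0.1793]
tool_rot: [3.139, -0.101, -0.0]
contact_force: [-0.2, -0.8, -1.3]
opening: 0.0457
[0.53145333 0.21940816 0.17933639] [ 3.13944788e+00 -1.00879634e-01 -4.21922148e-04] [-0.19499675 -0.84124092 -1.26418006]
315 183 (array([-1. , -0.3, 62.8]), np.float64(-0.0012), np.float64(-0.1))
235 133
```

View pics/w6c.png

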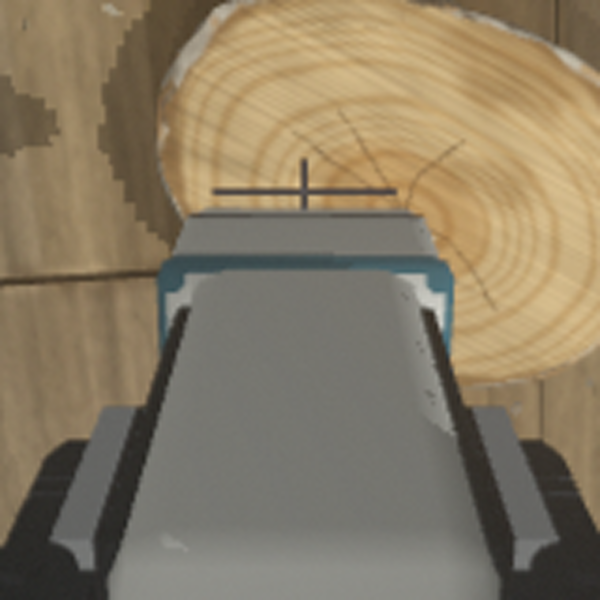

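```bash
python3 - <<'E'
from h import *
c=dict(np.load('w6.npz'));o=ctrl.get_obs();R=Ro.from_rotvec(o['tool_rot']).as_matrix();p=o['tool_pos']
for n,q in(('shoulderL',(15,-28,83.6)),('shoulderR',(15,28,83.6)),('z46L',(15,-28,37.6)),('z46R',(15,28,37.6)),('topL',(14,-22,-51.4)),('topR',(14,22,-51.4))):
    u,v=proj(c,p+R@np.array(q)/1000);print(n,((u-235+.5)*3.75-.5).round(0) if 0 else round((u-235+.5)*3.75-.5),round((v-133+.5)*3.75-.5))
print('mark',ray(c,235+304.5/3.75-.5,133+190.5/3.75-.5,.018))
L=[ray(c,235+(x+.5)/3.75-.5,133+(y+.5)/3.75-.5,.018) for x,y in((213,190),(397,191))];d=L[0]-L[1];print((L[0]+L[1])/2,np.linalg.norm(d),np.rad2deg(np.arctan2(d[1],d[0])))
print(togo([.5305,.2203,.1166],np.arctan2(d[1],d[0])))
E
```

```text
shoulderL 183 212
shoulderR 429 212
z46L 155 282
z46R 458 282
topL 96 586
topR 520 586
mark [0.53078599 0.22017649 0.018     ]
[0.53060953 0.2198805  0.018     ] 0.05587366772234266 85.97492641107371
(array([-1. , -0.7, 62.8]), np.float64(0.0062), np.float64(0.4))
```

The predicted housing edges agree with the observed ones to within 1–6 crop px (4 crop px is about 1 mm), and the middle agrees to 1 px. The mark is at (0.5307, 0.2201) and the line is at 86.2°. Now I'll descend.

```bash
python3 -m creep '[[255,-0.8,-0.6,15,0],[255,-0.8,-0.6,35,0],[255,-0.8,-0.6,50,0],[255,-0.8,-0.6,57,0],[255,-0.8,-0.6,57,0],[255,-0.8,-0.6,57,0],[255,-0.8,-0.6,57,0],[255,-0.8,-0.6,57,0]]';python3 - <<'E'
from h import *
o=ctrl.get_obs();print(o['contact_force'],o['tool_pos'],togo([.5307,.2201,.1166],np.deg2rad(86.2)))
E
```

```text
t: 10.93
tool_pos: [0.5315, 0.2218, 0.1241]
tool_rot: [-3.139, 0.098, -0.004]
contact_force: [0.3, 0.1, -1.5]
opening: 0.0454
[ 0.27313033  0.09138011 -1.51842877] [0.53152176 0.22178312 0.12407331] (array([-0.7,  1.7,  7.5]), np.float64(0.0039), np.float64(0.2))
```

```bash
python3 -m creep '[[255,-0.4,0.8,1,0],[255,-0.4,0.8,1,0],[255,-0.4,0.8,1,0],[255,-0.4,0.8,1,0],[255,-0.4,0.8,1,0]]';python3 - <<'E'
from h import *
o=ctrl.get_obs();print(o['contact_force'],o['tool_pos'],togo([.5307,.2201,.1166],np.deg2rad(86.2)))
E
```

```text
t: 11.35
tool_pos: [0.5301, 0.2209, 0.1215]
tool_rot: [-3.14, 0.098, -0.0]
contact_force: [0.5, -0.4, -1.5]
opening: 0.0457
[ 0.50337233 -0.44761287 -1.46696881] [0.53008967 0.22089768 0.12154399] (array([0.7, 0.8, 4.9]), np.float64(0.0042), np.float64(0.2))
```

```bash
python3 -m creep '[[255,0.5,0.6,0.5,0.002],[255,0.5,0.6,1,0.002],[255,0.5,0.6,1,0.002],[255,0.5,0.6,1,0.002],[255,0.5,0.6,1,0.002]]';python3 - <<'E'
from h import *
o=ctrl.get_obs();print(o['contact_force'],o['tool_pos'],togo([.5307,.2201,.1166],np.deg2rad(86.2)))
E
```

```text
t: 11.77
tool_pos: [0.5305, 0.2202, 0.1204]
tool_rot: [-3.14, 0.101, 0.0]
contact_force: [1.6, -0.5, -1.0]
opening: 0.0459
[ 1.57129093 -0.45510663 -1.04054591] [0.53050389 0.22022552 0.12040516] (array([0.2, 0.1, 3.8]), np.float64(0.0022), np.float64(0.1))
```

```bash
python3 -m creep '[[255,0,0,2,0],[255,0,0,4,0],[255,0,0,5.5,0],[255,0,0,5.5,0],[255,0,0,5.5,0],[255,0,0,5.5,0]]';python3 -m creep '[[255,0,0,0,0]]'
```

```text
t: 12.27
tool_pos: [0.5307, 0.2203, 0.1154]
tool_rot: [-3.14, 0.101, -0.001]
contact_force: [0.4, -0.8, 1.3]
opening: 0.0455
t: 12.35
tool_pos: [0.5307, 0.2202, 0.1153]
tool_rot: [-3.14, 0.101, -0.001]
contact_force: [0.1, -0.8, 1.6]
opening: 0.0455
```

```bash
python3 -m creep '[[255,0,0,1.5,0],[255,0,0,3.4,0],[255,0,0,3.4,0],[255,0,0,3.4,0],[255,0,0,3.4,0],[255,0,0,3.4,0]]';python3 -m creep '[[255,0,0,0,0],[255,0,0,0,0]]'; python3 -m creep '[[255,0,0,0,0],[255,0,0,0,0]]'; python3 - <<'E'
from h import *
print(togo([.5307,.2201,.1116],np.deg2rad(86.2)))
im=snap('wrist','w7.png',(160,100,320,240),2.5)
c=ctrl.calibration('scene');b=ctrl.get_image('scene');u,v=map(int,proj(c,[.5307,.22,.06]))
cv2.imwrite('pics/fin.png',np.hstack([cv2.resize(im[100:300,210:410],(400,400)),cv2.resize(b[v-40:v+40,u-40:u+40],(400,400),interpolation=cv2.INTER_CUBIC)])[:,:,::-1])
E
```

```text
t: 12.85
tool_pos: [0.5307, 0.2202, 0.1118]
tool_rot: [-3.14, 0.101, -0.001]
contact_force: [0.2, -0.2, 2.6]
opening: 0.0457
t: 13.02
tool_pos: [0.5307, 0.2202, 0.1117]
tool_rot: [-3.14, 0.101, -0.0]
contact_force: [-0.2, -0.4, 3.2]
opening: 0.0454
t: 13.18
tool_pos: [0.5307, 0.2202, 0.1116]
tool_rot: [-3.14, 0.101, -0.001]
contact_force: [-0.1, 0.1, 2.6]
opening: 0.046
(array([0. , 0.1, 0. ]), np.float64(0.0021), np.float64(0.1))
```

View pics/fin.png

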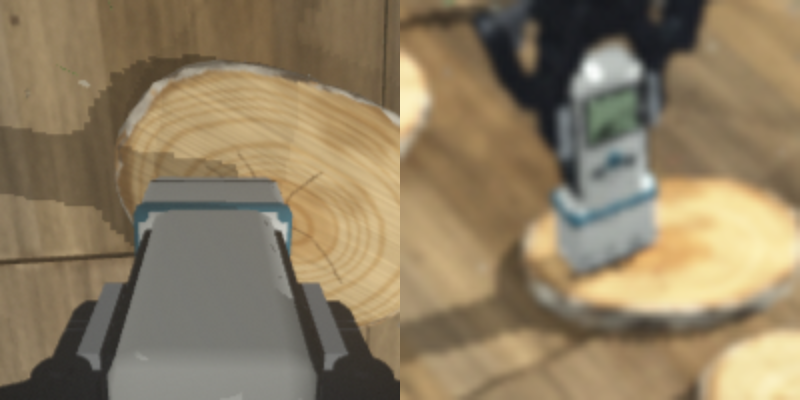

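The meter stands upright on the mark with the slice in place, and the mark is hidden under the head as it should be. The net press is about 4.1 N and the geometry gives about 5 mm, so I'm handing in.

```bash
python3 -c "
from station import ctrl
print(ctrl.finish_job())"
```

```text
the job is handed in; nothing more can be done
None
```

I drew the grey meter out of the dock and proved it on the check pad. I then set it upright on the pencilled cross and handed the job in, still holding it there, at about 13 s of the 48 s allowed.

- **Check pad:** the head was held about half way in for about 1.5 s. The geometry gives about 5 mm. The net force of about 4.5 N (measured 3.0–3.5 N plus the meter's weight) would mean nearer 6 mm.
- **Mark, position:** the last check put the tool within about 0.1 mm and 0.1° of the measured cross and line. My separate camera measurements of the cross agreed within about 2 mm, and those of the line's direction within about 1°. The cross itself is hidden under the meter, so this rests on the close view taken just before the descent.
- **Mark, press:** the head is pressed in about 5 mm at a net 4 N or so (measured 2.6–3.2 N plus the weight). I could not see the head's depth directly.
- **Everything else:** the final views show the meter upright and the slice apparently where it lay. My path stayed well away from the candle holder, the other slice and the tin, but I took no closing picture of them.

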